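# Pump up the leak-test rig of an underwater robot's canister

### The job

Charge the leak-test rig for the canister: with the fingertips press the pump's tall mushroom-headed plunger right down and let it spring all the way back up, again and again, until the indicator pin beside it has popped fully out of the block. Nothing is to be grasped or lifted: do not touch the indicator pin, do not press the small bleed button, and leave everything else on the bench where it is. Finish with the plunger up and the hand clear.

Things in the scene. Friction and masses are not known exactly. Their poses are not given: they have to be found in the camera images.
- rig: bolted-down test rig: aluminium plate 250 (x) by 340 (y) by 10 mm with a grey pump block (124 by 60 mm, centred at x 0, y +70 mm, top 90 mm above the bench) and, at the -y end, a clear canister with black ends lying along x, top 110 mm up. Origin: centre of the plate's underside, on the bench; turns about the vertical only. Plunger at x -32, pin at x +32, both at y +70 mm.
- plunger_top (a point): centre of the flat top of the plunger's black mushroom knob (38 mm across, the flat part 30 mm), on the plunger's vertical axis; 152 mm above the bench when it is up. It moves with the plunger.
- plunger (a joint): how far the plunger is pressed, m: 0 = up, 0.015 = right down (end stop). A spring (8 N at the top, 14 N at the bottom) returns it in about 0.3 s. A full stroke, right down and all the way up, lifts the pin during the return by 8 mm (the first one by up to 14 mm); a short stroke may lift it not at all. Three to five full strokes bring the pin out.
- pin_top (a point): top of the steel indicator pin, a plain upright pin 10 mm across, 64 mm from the plunger's axis; it shows 6 mm above the block's top face when right in and 46 mm when fully out (136 mm above the bench), when a dark groove near its foot also comes into sight.
- pin (a joint): how far the indicator pin is out, m: 0 = in, 0.040 = fully out; it starts somewhere between 0 and 0.012, stays where the pump has lifted it, and no further stroke moves it once it is out.
- bleed_top (a point): top of the small steel bleed button (18 mm across), 50 mm above the bench on a low boss at the +y side of the pump block. Not to be pressed.
- bleed (a joint): how far the bleed button is pressed, m: 0 = up, 0.005 = down.
- tin: bystander: small round aluminium tin, 48 mm across, 45 mm tall, on the rig's plate; origin at the centre of its underside.
- fitting: bystander: brass ring fitting, 38 mm across, 24 mm tall, on the rig's plate; origin at the centre of its underside.
- screwdriver: bystander: screwdriver with a yellow handle, about 200 mm long, lying on the bench beside the plate.
- wrench: bystander: steel wrench, about 180 mm long, lying on the bench beside the plate.
- thruster: bystander: yellow ducted thruster, 96 mm across, 54 mm tall; origin at the centre of its underside.
- tape: bystander: roll of black tape, 90 mm across, 24 mm tall; origin at the centre of its underside.
- mug: bystander: white mug, 76 mm across, 85 mm tall; origin at the centre of its underside.
- elbow: bystander: black pipe elbow, about 100 by 90 mm, 34 mm tall, lying on the robot's side of the plate.

How it is judged (in metres and radians):
On the way, in this order (a step that is already met when the one before it is completed fails the run):
1. the plunger is pressed down a first time (value of joint plunger above 0.0085 m), for 0.02 s.
2. it is let up (value of joint plunger below 0.0065 m), for 0.02 s.
3. it is pressed down a second time (value of joint plunger above 0.0085 m), for 0.02 s.
4. it is let up (value of joint plunger below 0.0065 m), for 0.02 s.
5. it is pressed down a third time (value of joint plunger above 0.0085 m), for 0.02 s.
6. the indicator pin is fully out (value of joint pin above 0.037 m), for 0.2 s.
At the end, for the whole second after the job is handed in: The indicator pin is fully out (more than 37 of its 40 mm), the plunger is back up (within 2 mm), the bleed button is up, and the eight bystanders lie within 20 mm of where they were (value of joint pin above 0.037 m and value of joint plunger below 0.002 m and value of joint bleed below 0.001 m and velocity of joint pin below 0.005 m/s and distance of each of tin, fitting, screwdriver, wrench, thruster, tape, mug, elbow from where it was at the start of the episode below 0.02 m); the robot touches nothing.
It fails at once if the bleed button is pressed (2 mm or more) (value of joint bleed above 0.002 m).
It fails at once if the robot touches the indicator pin (contact force between pin and the fingers above 0.5 N or contact force between pin and the arm above 0.5 N).
It fails at once if a bystander is pushed more than 20 mm away or lifted (distance of any of tin, fitting, screwdriver, wrench, thruster, tape, mug, elbow from where it was at the start of the episode above 0.02 m).
It also fails if it takes over 48 s, if anything falls off the work surface, if the arm or the gripper's body presses on something with over 40 N, if the wrist force passes 120 N, or if a joint passes its speed limit or range.

### The arm

A 6-joint arm with a two-finger parallel gripper is mounted at the origin on the work surface. World frame = base frame: x ahead of the robot, y to its left, z up, the work surface at z = 0. Lengths are in mm, angles in rad, forces in N, time in s.
With the tool pointing down it reaches from about 300 to 775 mm from the base axis. Payload 14.6 kg.
Tool frame: the origin (TCP) lies on the centre line of the jaws, within the pads' length; the fingertips stand 19 mm ahead of it and the grasp point (between the pads) is the TCP (bot.tip_reach is the distance from the TCP to the fingertips, in mm); z points along the fingers, y is the line along which they close (so a half turn about z gives the same grasp; the last joint's range is limited). The gripper opens to 85 mm and grips with 20 to 120 N. Pads are 22 mm wide; open, the fingers measure 114 mm over their backs; the gripper's body (76 mm by 85 mm) begins 54 mm behind the grasp point. The pads swing forward as they close: fully open they stand 13 mm farther back than shut.
Start: joints at [-1.184, 0.3, 1.521, -0, 1.321, -0.067], TCP at [241.103, -494.326, 210.481] pointing down, gripper open.
Joint ranges: [-3.03, 3.03], [-0.79, 2.21], [0.23, 2.52], [-1.04, 4.18], [0, 3.07], [-2.55, 2.55]. Speed limits (rad/s): [2.22, 2.22, 2.57, 3.14, 3.14, 3.14].

### API

Orientations are given as a unit quaternion [w, x, y, z].
In Python, from rig import bot gives the robot as it stands. Calls block until the motion is done:
- bot.move_to(position, orientation): joint-space move of the TCP to a pose.
- bot.servo_line(position, attitude=None, speed=150, until_force=None): straight line of the TCP; attitude=None keeps the orientation; speed is the mean speed in mm/s. With until_force (N) it stops when the force on the tool has changed by that much, and returns True; else False.
- bot.move_joints(angles): joint-space move.
- bot.move_gripper(opening, grip_force=None): finger opening in mm; grip_force is the grip in N (None keeps the last); returns when the fingers have stopped.
- bot.dwell(seconds).
- bot.ik(position, orientation): joint angles nearest the present ones, or None.
- bot.read_state(): the state.
- bot.read_camera(name): name is "scene" or "top" or "wrist"; returns a dict with "image" (480x640x3 uint8, blue, green, red), "depth" (480x640 float32, mm along the optical axis (not along the pixel's ray), 0 where there is no reading), "fovy" (degrees; the focal length in pixels is half the picture's height over the tangent of half this angle, whatever the lens; pixels are square), "cx", "cy" (the principal point, pixels), "eye" and "attitude" of the camera in the world; the wrist camera has in their place "mount" (4x4, takes a point from camera to tool coordinates, whose origin is the TCP and whose axes are the flange's). Camera axes: x right, y down, z forward; pixel columns grow to the right and rows downward; lengths in mm; the calibration is good to about 2 mm. A picture is of the moment at which its call begins: read the wrist's pose just before it.
A pose or a line that the arm cannot do raises bot.MotionError and nothing moves.
- bot.finish_job(): hands the job in; it is judged then, once.
The state is a dict: "clock": time; "joint_positions": joint angles; "qvel": joint speeds; "effort": joint torques, N m; "ee_pos": TCP position; "tool_rot": TCP orientation; "ft_force": force on the tool from outside, world axes, zero at the start; "moment": the same for the moment, N m; "grip_width": finger opening in mm; "grip_force": force on a finger pad.
Only numpy, scipy, OpenCV 4.12 (cv2) and the standard library are available. Lean on these libraries where they do the work, as an engineer would, in place of code of your own. Each camera call takes 0.05 s, during which the arm holds its last target. There are 200 camera calls.

## Working session

There is one attempt and no reset: what is moved stays moved. The work goes in short steps, each a Python script; the robot and the scene stay as the last script left them, time stands still between calls to the robot, and variables do not carry over. Pictures are saved under pics/ and viewed, at most 10 in all, crops included, and the job is handed in when it is done.

```bash
mkdir -p pics; ls; cat > h.py <<'E'
import numpy as np,cv2
from rig import bot
from scipy.spatial.transform import Rotation as R
def cam(n):
    s=bot.read_state(); c=bot.read_camera(n); 
    c['f']=240/np.tan(np.radians(c['fovy'])/2)
    def rot(q):
        q=np.array(q); return q if q.shape==(3,3) else R.from_quat(q[[1,2,3,0]]).as_matrix()
    if 'mount' in c:
        T=np.eye(4);T[:3,:3]=rot(s['tool_rot']);T[:3,3]=s['ee_pos']; T=T@np.array(c['mount']); c['R'],c['e']=T[:3,:3],T[:3,3]
    else: c['R'],c['e']=rot(c['attitude']),np.array(c['eye'])
    return c
def pts(c):
    v,u=np.mgrid[:480,:640]; z=c['depth']
    P=np.stack([(u-c['cx'])/c['f']*z,(v-c['cy'])/c['f']*z,z],-1)
    return P@c['R'].T+c['e']
def ray(c,u,v,z):
    d=c['R']@np.array([(u-c['cx'])/c['f'],(v-c['cy'])/c['f'],1]); return c['e']+d*(z-c['e'][2])/d[2]
E
python3 - <<'E'
from h import *
for n in('scene','top'):
    c=cam(n); cv2.imwrite(f'pics/{n}0.png',c['image']); print(n,c['e'],c['R'].round(3).tolist(),c['f'],c['cx'],c['cy'])
    P=pts(c); np.savez(f'{n}0.npz',P=P,im=c['image'],R=c['R'],e=c['e'])
    m=(abs(P[...,2]-152)<6)&(c['depth']>0); 
    k,l,st,ce=cv2.connectedComponentsWithStats(m.astype(np.uint8))
    for i in range(1,k):
        if st[i,4]>15: print(st[i],np.median(P[l==i],0).round(1))
s=bot.read_state();print(s['clock'],s['tool_rot'],s['ft_force'])
E
```

```text
pics
scene [ 906.70082455 -423.62779942  770.26072962] [[0.796, 0.471, -0.381], [0.606, -0.614, 0.507], [0.004, -0.634, -0.773]] 451.8050130896334 328.37809097896206 239.6002935349251
[506  83 130  52 517] [814.6 630.  151. ]
[209 121  12  15  22] [214.1  78.3 154.6]
[ 93 122  55  13 234] [ 58.3 -46.5 151.7]
[306 187  19  14 191] [510.9  58.7 150. ]
top [ 413.52353765    6.67762711 1427.2565241 ] [[-0.03, -0.99, 0.141], [-0.999, 0.031, 0.011], [-0.016, -0.14, -0.99]] 563.0365987901497 316.65807118327876 246.14137980338305
[588  75  52 153 560] [ 843.2 -635.2  152.8]
[ 54 108   6  18  36] [923.  631.4 151.9]
[ 41 210  16  23  71] [668.9 633.4 151.3]
[621 224  18   3  27] [ 619.4 -692.   151.3]
[292 278  16  17 187] [505.3  62.2 151.2]
0.1 [-5.32225633e-04  9.74369005e-01  2.24954999e-01 -8.09990342e-05] [-0.18130402  0.01956611 -0.60430573]
```

View pics/scene0.png

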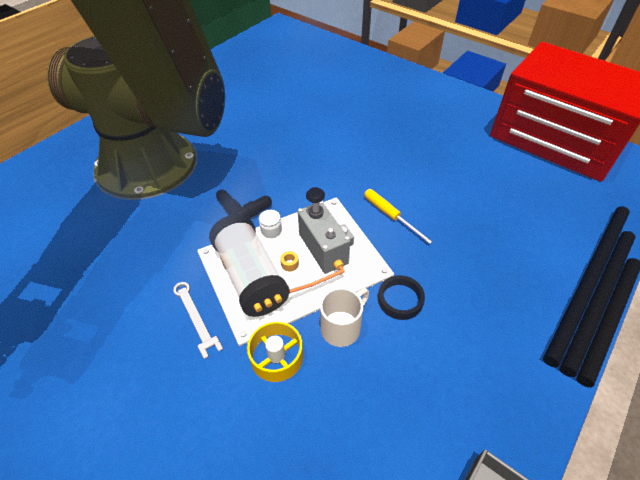

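View pics/top0.png

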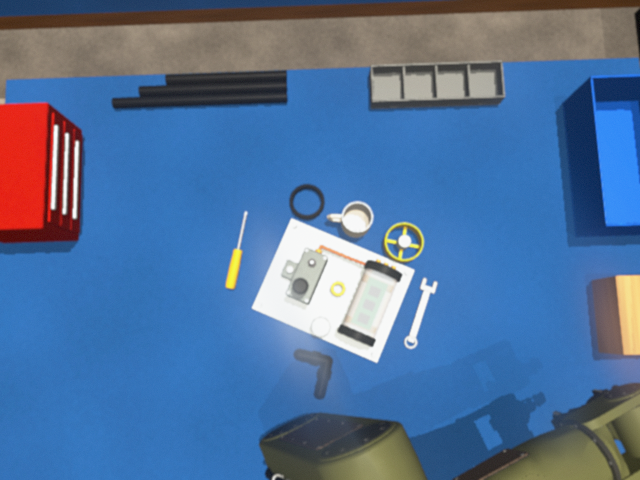

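The top view shows the knob at about (300,286), the pin at about (311,263), and the canister to the right. In the scene view the knob is at about (315,194). I'll move above the plunger with the gripper shut and the closing line square to the plunger–pin line, then check with the wrist camera.

```bash
python3 - <<'E'
from h import *
c=cam('top'); k=ray(c,300,286,152); p=ray(c,311.5,263,100); print(k,p,np.linalg.norm((p-k)[:2]))
P=pts(c)
m=(c['depth']>0)&(abs(P[...,2]-90)<4)&(np.linalg.norm(P[...,:2]-(k+p)[:2]/2,axis=-1)<80)
r=cv2.minAreaRect(P[m][:,:2].astype(np.float32)); print(r)
d=(p-k)[:2]; a=np.arctan2(d[1],d[0])  # tool x along plunger->pin (mod pi)
best=None
for aa in(a,a+np.pi):
    x=np.array([np.cos(aa),np.sin(aa),0]);z=np.array([0,0,-1.]);M=np.stack([x,np.cross(z,x),z],1)
    q=R.from_matrix(M).as_quat()[[3,0,1,2]]
    j=bot.ik([k[0],k[1],300],q); print(np.degrees(aa),j)
    if j is not None and (best is None or abs(j[5])<abs(best[1][5])): best=(q,j)
np.save('q.npy',best[0])
bot.move_gripper(0)
bot.move_to([k[0],k[1],300],best[0])
c=cam('wrist'); cv2.imwrite('pics/w1.png',c['image'])
P=pts(c)
for z0,t in((152,4),):
    m=(abs(P[...,2]-z0)<t)&(c['depth']>0)
    n,l,st,ce=cv2.connectedComponentsWithStats(m.astype(np.uint8))
    for i in range(1,n):
        if st[i,4]>100: print(z0,st[i],ce[i],P[l==i].mean(0).round(1),P[l==i].min(0),P[l==i].max(0))
s=bot.read_state();print(s['clock'],s['ee_pos'],s['grip_width'],s['ft_force'],bot.tip_reach)
E
```

```text
[505.00284049  61.79957602 152.        ] [562.42193679  35.38604015 100.        ] 63.203065569343764
((534.4275512695312, 48.87416076660156), (59.62092208862305, 123.49974060058594), 65.39624786376953)
-24.70304920661825 [ 4.97688868e-02  1.52334846e-01  1.49475111e+00 -4.44089210e-16
  1.49450670e+00  2.05171476e+00]
155.29695079338174 [ 4.97688868e-02  1.52334846e-01  1.49475111e+00 -4.44089210e-16
  1.49450670e+00 -1.08987790e+00]
152 [ 300  192   46   45 1567] [322.29227824 214.0134014 ] [505.6  61.9 151.7] [488.4091433  44.0166086 148.0007066] [523.89807714  79.18630146 154.74767397]
3.1917 [505.10087457  61.14011496 299.84834584] 0.12668567518208992 [-0.2882862   0.13120681 -0.51275458] 19.0
```

View pics/w1.png

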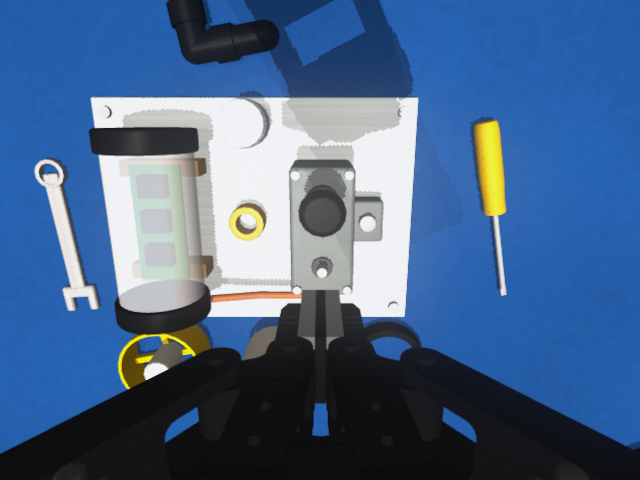

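The wrist view puts the knob at about (322,214), so (505.5,62), which matches the top view. The pin is at (322,268) and the jaws are centred. Now the first stroke, then a check of the pin.

```bash
cat >> h.py <<'E'
K=np.array([505.4,62.0])
def pinz():
    c=cam('scene');P=pts(c)
    m=(c['depth']>0)&(np.linalg.norm(P[...,:2]-[563.5,35.6],axis=-1)<9)&(P[...,2]>80)&(P[...,2]<145)
    return c,np.sort(P[m][:,2])[-6:].round(1)
def stroke():
    hit=bot.servo_line([*K,150],speed=45,until_force=32)
    bot.dwell(.1); s=bot.read_state(); print('down',hit,s['ee_pos'][2]-19-152,s['ft_force'].round(1) if hasattr(s['ft_force'],'round') else s['ft_force'])
    bot.servo_line([*K,178],speed=100); bot.dwell(.4)
E
python3 - <<'E'
from h import *
print(pinz()[1])
bot.servo_line([*K,178],speed=120)
s=bot.read_state();print(s['ft_force'])
stroke()
c,z=pinz();print(z,bot.read_state()['clock']); cv2.imwrite('pics/s1.png',cv2.resize(c['image'][130:330,220:440],None,fx=3,fy=3))
E
```

```text
[106.5 106.6 106.6 106.6 106.6 106.9]
[-0.29801427  0.50372428 -0.2513138 ]
down False -20.710857690604286 [-0.3  0.6 -0.2]
[105.8 105.8 106.  106.2 106.5 106.7] 6.1667
```

View pics/s1.png

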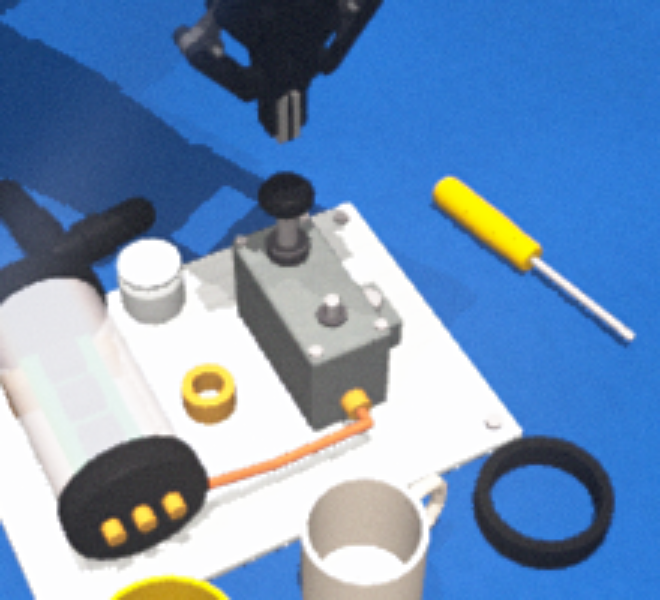

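The plunger wasn't touched (zero force): at TCP 178 the fingertips, at crop pixel (285,140), are still well above the knob at (287,190). I'll measure the actual tip height and lateral position from the depth.

```bash
python3 - <<'E'
from h import *
s=bot.read_state();print(s['ee_pos'],s['tool_rot'],s['grip_width'],s['joint_positions'],s['clock'])
for n in('scene','wrist'):
    c=cam(n);P=pts(c)
    m=(c['depth']>0)&(np.linalg.norm(P[...,:2]-K,axis=-1)<60)&(P[...,2]>135)&(P[...,2]<260)
    k,l,st,ce=cv2.connectedComponentsWithStats(m.astype(np.uint8))
    for i in range(1,k):
        if st[i,4]>40:
            Q=P[l==i];t=Q[Q[:,2]<Q[:,2].min()+8];print(n,st[i],'low',Q[:,2].min(),t.mean(0).round(1),'top',Q[:,2].max(),Q.mean(0).round(1))
    if n=='wrist': cv2.imwrite('pics/w2.png',c['image'])
E
```

```text
[505.35044255  62.00617499 177.82666954] [-1.41461342e-04  2.13902656e-01  9.76854970e-01 -2.15012639e-05] -0.3065326951619147 [ 5.01240156e-02  2.39470712e-01  1.67641210e+00  3.48464764e-05
  1.22599413e+00 -1.08954739e+00] 6.1667
scene [295 139  43  39 605] low 196.60740089335275 [513.3  54.9 201.4] top 259.9309642840919 [513.2  57.1 238.8]
scene [306 187  19  16 237] low 139.3845098555663 [516.1  51.9 144.5] top 153.342023701196 [511.5  57.4 148.6]
wrist [  138   231   369   227 24031] low 142.2564042164414 [498.2  65.2 147.9] top 259.9982923725709 [499.7  64.1 231.5]
```

View pics/w2.png

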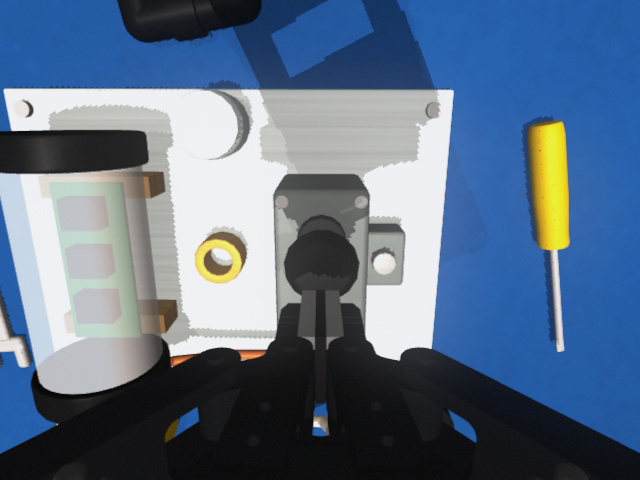

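The tip is actually at about z 197 with TCP 178, so shut fingertips end about 19 mm above the reported TCP rather than 19 mm below it. Laterally the tips line up with the knob (both at column 321 in the wrist view). I'll shift the press heights to suit: contact is expected at TCP ≈133 and the end stop at ≈118.

```bash
cat >> h.py <<'E'
def stroke():
    hit=bot.servo_line([*K,112],speed=40,until_force=32)
    s=bot.read_state(); print('down',hit,s['ee_pos'],np.round(s['ft_force'],1))
    bot.servo_line([*K,143],speed=100); bot.dwell(.4)
E
python3 - <<'E'
from h import *
bot.servo_line([*K,143],speed=80)
h=bot.servo_line([*K,125],speed=25,until_force=4); s=bot.read_state();print('contact',h,s['ee_pos'],s['ft_force'])
bot.servo_line([*K,143],speed=80)
if h and 128<s['ee_pos'][2]<139:
    stroke()
    c,z=pinz();print(z)
s=bot.read_state();print(s['ft_force'],s['clock'])
E
```

```text
contact True [505.48860291  62.02413389 130.22661847] [-1.98240031 -1.12593563 10.30641393]
down True [505.86759075  62.01245041 116.53794888] [-4.  -0.4 13.4]
[119.1 119.1 119.1 119.5 119.5 119.6]
[-0.67486426 -0.11938557  0.58076991] 9.2333
```

Contact came at TCP ≈131 and the first full stroke lifted the pin from 106.5 to 119.3. I'll repeat until it is out.

```bash
python3 - <<'E'
from h import *
for i in range(4):
    stroke(); c,z=pinz(); print(z,bot.read_state()['clock'])
    if z[-3]>134.5 and i>=2: break
bot.servo_line([*K,300],speed=150)
c,z=pinz();print(z,bot.read_state()['clock']); cv2.imwrite('pics/s2.png',cv2.resize(c['image'][130:330,220:440],None,fx=3,fy=3))
P=pts(c);m=(c['depth']>0)&(np.linalg.norm(P[...,:2]-K,axis=-1)<22)&(P[...,2]<175);print('knob',P[m][:,2].max())
E
```

```text
down True [505.88797819  62.02861991 116.57700221] [-5.1 -0.3 13.7]
[127.1 127.2 127.2 127.7 127.8 128.1] 10.775
down True [505.86662805  62.06629705 116.55432977] [-4.4  0.9 13.4]
[134.7 134.8 135.1 135.4 135.4 135.7] 12.3167
down True [505.899027    62.04422736 116.55679981] [-4.  -0.3 12.4]
[135.1 135.1 135.2 135.3 135.6 136.6] 13.8583
[134.4 134.8 135.2 135.3 135.8 135.8] 15.1083
knob 153.0824439911329
```

View pics/s2.png

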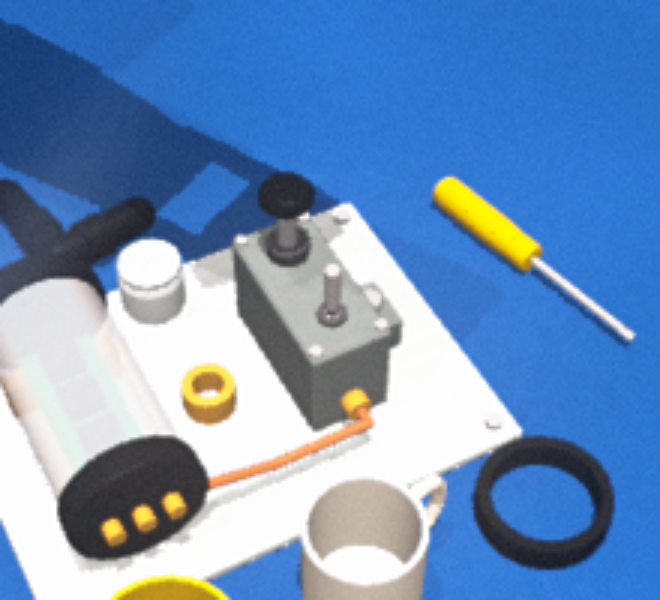

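The pin stands tall at crop pixel (332,270), with the groove at its foot, and the last stroke did not raise it further. The plunger is up, the bystanders are unmoved and the hand is clear.

```bash
python3 -c "
from rig import bot
print(bot.finish_job())"
```

```text
the job is handed in; nothing more can be done
None
```

The job is handed in: after four full strokes the pin is fully out (top about 135 mm, no rise on the last stroke), the plunger is back up, the hand is clear, and nothing else in the final picture had moved.

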